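# Measure a maple strip in the low-force bench caliper and hold the reading

### The job

Measure the width of the pale maple strip in the bench caliper: lay it flat across the caliper's wooden rest between the two jaws and let go, then push the slider by its sprung round button until the jaws are shut square on the strip, and keep pressing the button to about half of its travel, where the ring line on its stem meets the end of the barrel, so that the soft wood is not dented. Finish while still holding the button steady at that mark for the reading; leave the other things on the bench alone.

Things in the scene. Friction and masses are not known exactly. Their poses are not given: they have to be found in the camera images.
- strip: Pale maple strip, loose, plain rectangular bar 24 mm wide, 170 mm long, 12 mm thick, 20 to 45 g, lying flat on the bench. Origin: centre of its underside; its y axis runs along its length, x across the 24 mm width, z up. Its place on the bench is swapped at random with those of the wedge and the sanding block.
- bench_caliper: Bench caliper screwed to the bench: hardwood rest 280 x 64 x 24 mm (from y = -145 to +135 mm) with a steel beam let in flush along its top, two upright jaws and a slider. Origin on the bench under the rest; y runs along the beam from the fixed jaw towards slider and button, x across, z up. Work lies on the rest's top (z = 24 mm), along x, between the jaws, and sticks out on both sides.
- fixed_jaw (a point): Foot of the fixed jaw's measuring face, middle of the face at the level of the rest's top: at (0, -115, 24) mm in the caliper's frame. The face looks along the caliper's +y, 30 mm wide (along x) and 40 mm high; the jaw is 9 mm thick with a 20 mm foot behind it.
- moving_jaw (a point): Foot of the moving jaw's face on the slider, at the level of the rest's top; the face looks along -y of the caliper, 30 mm wide and 41 mm high. Behind it (towards +y) come the grey readout housing, 36 mm wide, 35 mm high, to 55 mm behind the face, and the spring barrel, 23 mm thick, to 73 mm behind the face.
- slider (a joint): Opening between the jaws in m: 0 shut, up to 0.115; it starts at 0.085 to 0.11. The slider runs freely with about 1 N of friction and stays where it is left.
- button (a joint): How far the button is pressed into the barrel, in m: 0 out, 0.008 at the ring line, 0.016 fully in. Sprung: 2 N to start, then 0.6 N per mm (6.8 N at the ring line, 11.6 N fully in); it comes out again when let go. Until the jaws meet the work, pushing the button just moves the whole slider.
- button_face (a point): Centre of the outer face of the round button: 26 mm across, 8 mm thick, on a 13 mm stem that sticks 22 mm out of the barrel; axis level along the caliper's y, 47 mm above the bench. When out, it lies 103 mm from the moving jaw's face, towards +y. Press it along -y of the caliper, for instance with the closed fingertips pointing down.
- wedge: Short pale wooden wedge, 24 x 85 x 20 mm, loose, lying on the bench; to be left alone. Origin: centre of its underside.
- sander: Cork-brown sanding block, 58 x 101 x 30 mm, loose, lying on the bench; to be left alone. Origin: centre of its underside.

How it is judged:
On the way, in this order (a step that is already met when the one before it is completed fails the run):
1. the strip lies flat across the rest between the open jaws, let go (z of strip in the frame of bench_caliper between 0.0215 and 0.0265 m and y of strip in the frame of fixed_jaw above 0.01 m and y of strip in the frame of moving_jaw below -0.01 m and x of strip in the frame of bench_caliper between -0.06 and 0.06 m and angle between the y axis of strip and the x axis of bench_caliper, either way round below 0.4 rad and angle between strip's own z axis and vertical below 0.06 rad and linear speed of strip below 0.03 m/s and contact force between the fingers and strip below 0.2 N), for 0.2 s.
2. the jaws are shut on the strip, pushed by the button (value of joint slider between 0.022 and 0.026 m and contact force between slider and strip above 0.8 N and contact force between the fingers and button above 1 N), for 0.1 s.
At the end, for the whole second after the job is handed in: Through the last second the robot holds the button pressed 5 to 11 mm; the jaws are shut on the strip (22 to 25.5 mm open, moving jaw bearing with 2 N or more); the strip lies flat and still on the rest, square within 0.06 rad, its middle within 65 mm of the beam, untouched by the robot (value of joint button between 0.005 and 0.011 m and value of joint slider between 0.022 and 0.0255 m and contact force between slider and strip above 2 N and contact force between the fingers and button above 3 N and contact force between the fingers and strip below 0.2 N and z of strip in the frame of bench_caliper between 0.0215 and 0.0265 m and x of strip in the frame of bench_caliper between -0.065 and 0.065 m and angle between the y axis of strip and the x axis of bench_caliper, either way round below 0.06 rad and angle between strip's own z axis and vertical below 0.06 rad and linear speed of strip below 0.02 m/s); the arm keeps its last pose, push and grip.
It fails at once if the moving jaw presses the strip with more than 20 N (contact force between slider and strip above 20 N).
It fails at once if the wedge or the sanding block is shifted by more than 20 mm (distance of any of wedge, sander from where it was at the start of the episode above 0.02 m).
It also fails if it takes over 48 s, if anything falls off the work surface, if the arm or the gripper's body presses on something with over 40 N, if the wrist force passes 120 N, or if a joint passes its speed limit or range.

### The arm

A 6-joint arm with a two-finger parallel gripper is mounted at the origin on a cart in front of the work surface, level with it; the furniture and walls round the work are solid. World frame = base frame: x ahead of the robot, y to its left, z up, the work surface at z = 0. Lengths are in m, angles in rad, forces in N, time in s.
With the tool pointing down it reaches from about 0.275 to 0.85 m from the base axis. Payload 19 kg.
Tool frame: the origin (TCP) lies between the finger pads; the fingertips stand 22 mm ahead of it and the grasp point (between the pads) lies 3 mm ahead of it; z points along the fingers, y is the line along which they close (so a half turn about z gives the same grasp; the last joint's range is limited). The gripper opens to 85 mm and grips with 20 to 120 N. Pads are 22 mm wide; open, the fingers measure 114 mm over their backs; the gripper's body (76 mm by 85 mm) begins 54 mm behind the grasp point. The pads swing forward as they close: fully open they stand 13 mm farther back than shut.
Start: joints at [-1.442, 0.15, 1.437, -0, 1.554, -0.134], TCP at [0.149, -0.555, 0.253] pointing down, gripper open.
Joint ranges: [-2.8, 2.8], [-0.68, 2.1], [0.12, 2.68], [-1.39, 4.53], [0.16, 2.79], [-2.81, 2.81]. Speed limits (rad/s): [1.89, 1.89, 2.22, 3.01, 3.01, 3.01].

### API

Orientations are given as [roll, pitch, yaw] about the fixed x, y, z axes, in that order (R = Rz(yaw) Ry(pitch) Rx(roll)).
In Python, from plant import * gives the robot as it stands.
- The arm moves only by the tool drive_effector, called after "Emit:" as name(argument=value, ...) on one line, values as JSON. Schema: {"type":"object","properties":{"motion":{"type":"string"},"only":{"type":"string"},"quiet":{"type":"boolean"},"lines":{"type":"string"}},"required":["motion"],"additionalProperties":false}. motion is a string of 1 to 10 rows, parted by a bar, with the numbers parted by spaces; each row has 5 numbers: dx, dy, dz in normalised numbers (1 is 0.4 m), then a turn about the tool's z in shares of 4 rad (1.0 is 4 rad), then the finger opening in m; each row is the pose to reach, as a shift and turn from the pose commanded when the call began, along the tool's axes at that moment; what a row does not reach only later rows make up. A row lasts 1/12 s, in which the tool goes at most 0.0417 m and 0.125 rad, less where a joint would pass 70% of its speed; a pose out of reach is approached as far as the arm can. The fingers move at their own pace and stop on an object; the grip force is fixed at half the most. Time passes only in rows, so rows that do not move let the fingers close. The tool returns the time, the measured TCP pose, the force, the opening and the grip force at its end. only (a regular expression) keeps the lines of the reply that match it, lines (a string "A,B") keeps lines A to B, and quiet returns only ok. A shift or turn number past 1, either way, is cut back to 1. Input that does not fit is refused with a message, and nothing moves.
- state(): the state, without advancing time (a new reading comes with each control period).
- read_camera(name): name is "scene" or "side" or "wrist"; returns a dict with "color" (384x512x3 uint8, blue, green, red), "fx", "fy", "cx", "cy" (pixels), "dist" ([k1, k2, p1, p2, k3] as OpenCV has them; the pictures are not rectified), "position" and "attitude" of the camera in the world. Camera axes: x right, y up, looking along -z (the intrinsics and any distortion apply to the point x, -y, -z); pixel columns grow to the right and rows downward; lengths in m; the calibration is good to about 2 mm. A picture is of the moment at which its call begins. There is no depth.
- finish_job(): hands the job in; it is judged then, once.
The state is a dict: "t": time; "qpos": joint angles; "joint_vel": joint speeds; "joint_efforts": joint torques, N m; "tool_pos": TCP position; "ee_rot": TCP orientation; "contact_force": force on the tool from outside, world axes, zero at the start; "wrist_torque": the same for the moment, N m; "gripper_width": finger opening in m; "gripper_force": force on a finger pad.
Only numpy, scipy, OpenCV 4.12 (cv2) and the standard library are available. Lean on these libraries where they do the work, as an engineer would, in place of code of your own. Each camera call takes 0.05 s, during which the arm holds its last target. There are 200 camera calls.

## Working session

There is one attempt and no reset: what is moved stays moved. The work goes in short steps, Python scripts to look and compute and a tool call to move; the robot and the scene stay as the last step left them, time stands still between calls to the robot, and variables do not carry over. Pictures are saved under pics/ and viewed, at most 10 in all, crops included, and the job is handed in when it is done.

```bash
ls; mkdir -p pics; cat > h.py <<'E'
from plant import *
import numpy as np, cv2
def K(c): return np.array([[c["fx"],0,c["cx"]],[0,c["fy"],c["cy"]],[0,0,1.]])
def snap(n,f):
    c=read_camera(n); cv2.imwrite(f"pics/{f}.png",c["color"])
    np.save(f"pics/{f}.npy",{k:v for k,v in c.items() if k!="color"},allow_pickle=True); return c
def load(f): return np.load(f"pics/{f}.npy",allow_pickle=True).item()
def rot(a):
    from scipy.spatial.transform import Rotation as R
    a=np.array(a,float)
    return a if a.shape==(3,3) else (R.from_euler("xyz",a) if a.size==3 else R.from_quat(a)).as_matrix()
def ray(c,px):
    u=cv2.undistortPoints(np.array([[px]],float),K(c),np.array(c["dist"],float))[0,0]
    d=rot(c["attitude"])@np.array([u[0],-u[1],-1]); return np.array(c["position"],float),d/np.linalg.norm(d)
def onz(c,px,z):
    o,d=ray(c,px); return o+d*(z-o[2])/d[2]
def tri(*obs):
    A=np.zeros((3,3));b=np.zeros(3);L=[]
    for c,px in obs:
        o,d=ray(c,px);P=np.eye(3)-np.outer(d,d);A+=P;b+=P@o;L.append((o,d))
    x=np.linalg.solve(A,b); return x,[float(np.linalg.norm(np.cross(d,x-o))) for o,d in L]
def proj(c,p):
    q=rot(c["attitude"]).T@(np.array(p)-np.array(c["position"])); q=np.array([q[0],-q[1],-q[2]])
    return cv2.projectPoints(q[None],np.zeros(3),np.zeros(3),K(c),np.array(c["dist"],float))[0].ravel()
E
python3 - <<'E'
from h import *
ims=[]
for n in("scene","side","wrist"):
    c=snap(n,n+"0"); print(n,c["fx"],c["dist"],c["position"],c["attitude"]); 
print(state())
E
```

```text
pics
scene 442.0485894806024 [-0.11996017  0.          0.          0.          0.        ] [0.07712656 0.47223862 0.80669578] [ 0.74481878 -0.01199232 -2.42268981]
side 399.2353336791044 [-0.12342794  0.          0.          0.          0.        ] [ 0.21590984 -1.05301268  0.58172591] [ 1.09767964  0.00521775 -0.31442069]
wrist 325.8874932399381 [-0.08019629  0.          0.          0.          0.        ] [ 0.22630618 -0.53351065  0.37313102] [-3.17574439e-01  5.95675528e-04 -1.30804001e+00]
{'t': 0.15, 'qpos': array([-1.44199239e+00,  1.50854675e-01,  1.43782929e+00,  7.92357478e-06,
        1.55379041e+00, -1.33957844e-01]), 'joint_vel': array([-2.49372591e-05, -2.65105406e-03,  7.05074677e-05,  7.99786469e-04,
        9.60155855e-04,  2.86341334e-04]), 'joint_efforts': array([ 1.72342439e-03, -7.13383698e+01, -5.71042049e+01,  1.43012076e-04,
        7.20256110e-03, -4.05777803e-05]), 'tool_pos': array([ 0.14934204, -0.55510794,  0.25285068]), 'ee_rot': array([-3.14071989e+00, -1.25612103e-04,  2.62761587e-01]), 'contact_force': array([-0.03649676, -0.45581421,  0.33162615]), 'wrist_torque': array([ 0.03122742, -0.02045986, -0.00572949]), 'gripper_force': 0.0, 'gripper_width': 0.08553767950486081}
```

```bash
python3 - <<'E'
from h import *
for n in("scene0","side0"):
    cv2.imwrite(f"pics/{n}b.png",cv2.resize(cv2.imread(f"pics/{n}.png"),(800,600),interpolation=cv2.INTER_CUBIC))
E
```

```text
(no output)
```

View pics/scene0b.png

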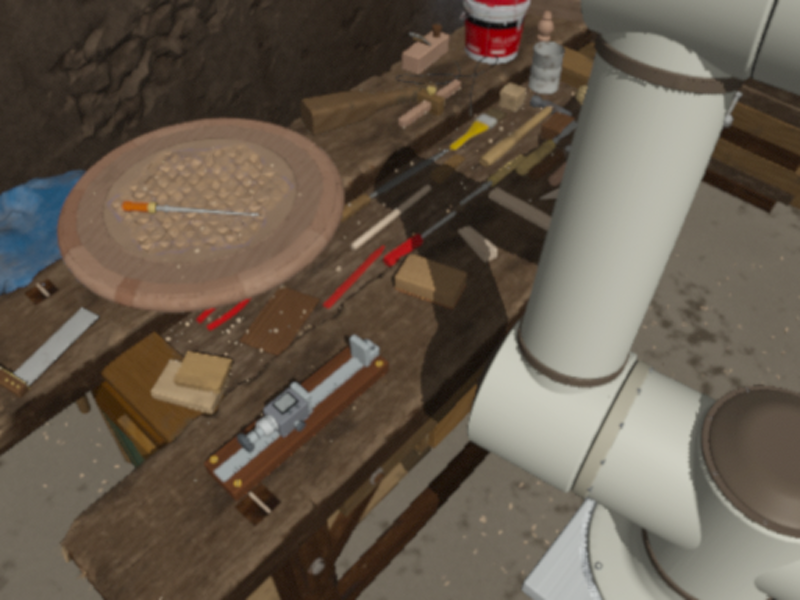

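View pics/side0b.png

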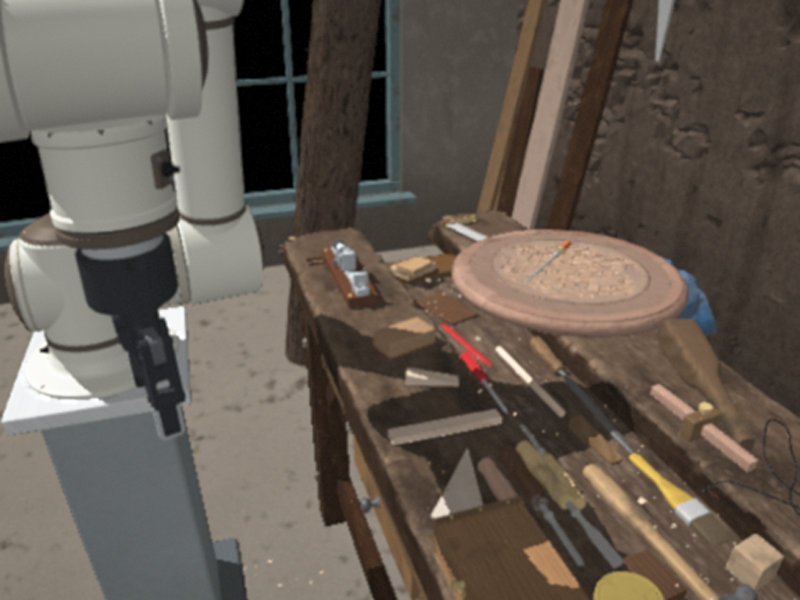

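Scene view (800x600 scale): caliper with fixed jaw near (363,350) and button near (248,440), sander at (430,280), wedge at (478,242) and strip at (520,208). Side view: strip at (445,428), wedge at (432,378), caliper at (350,275). I'll enlarge these areas to get exact pixels.

```bash
cat >> h.py <<'E'
def panel(f,x0,y0,w,h,s):
    im=cv2.imread(f"pics/{f}.png")[y0:y0+h,x0:x0+w]
    im=cv2.resize(im,None,fx=s,fy=s,interpolation=cv2.INTER_CUBIC)
    for x in range((x0+9)//10*10,x0+w,10):
        cv2.line(im,(int((x-x0+.5)*s),0),(int((x-x0+.5)*s),5),(0,255,255),1)
        if x%20==0: cv2.putText(im,str(x),(int((x-x0)*s)-8,15),0,.35,(0,255,255),1)
    for y in range((y0+9)//10*10,y0+h,10):
        cv2.line(im,(0,int((y-y0+.5)*s)),(5,int((y-y0+.5)*s)),(0,255,255),1)
        cv2.putText(im,str(y),(6,int((y-y0+.5)*s)+4),0,.35,(0,255,255),1)
    return im
E
python3 - <<'E'
from h import *
a=panel("scene0",130,210,125,110,4.0)   # 500x440
a=cv2.resize(a,(500,440))
b=panel("side0",240,230,90,60,3.3)
b=cv2.resize(b,(300,200))
c=cv2.resize(panel("side0",200,145,60,60,5.0),(300,300))
d=cv2.resize(panel("scene0",280,110,75,40,4.0),(300,160))
W=np.zeros((600,800,3),np.uint8); W[:440,:500]=a; W[:300,500:]=c; W[300:500,500:]=b; W[440:600,:300]=d
cv2.imwrite("pics/crop1.png",W)
E
```

```text
(no output)
```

View pics/crop1.png

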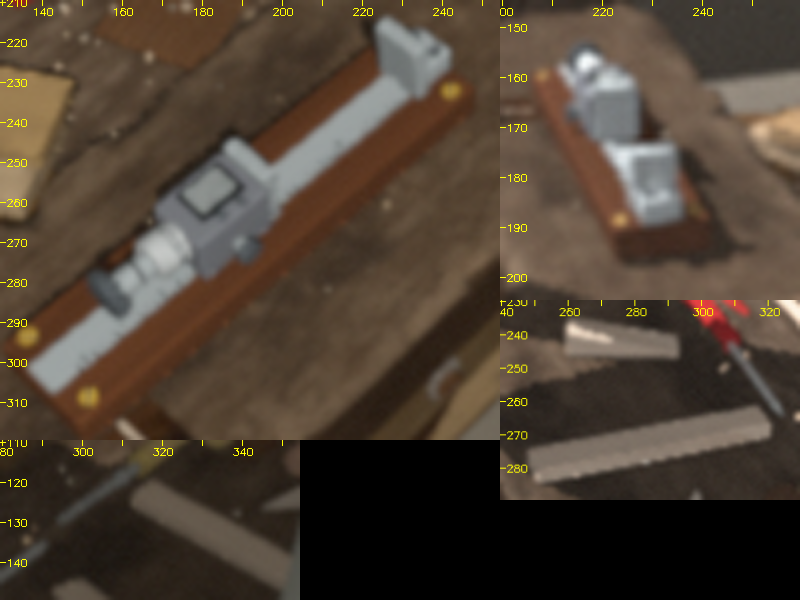

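```bash
python3 - <<'E'
from h import *
np.set_printoptions(precision=4,suppress=True)
S=load("scene0");D=load("side0")
sc=lambda x,y:(130+x/4-.5,210+y/4-.5)
sd=lambda x,y:(200+(x-500)/5-.5,145+y/5-.5)
s2=lambda x,y:(240+(x-500)/3.333-.5,230+(y-300)/3.333-.5)
s3=lambda x,y:(280+x/4-.5,110+(y-440)/4-.5)
for n,p in dict(screwL=(27,337),screwB=(88,397),screwR=(451,91),beamend=(41,383)).items(): print(n,onz(S,sc(*p),.024))
for n,p in dict(screwFar=(543,74),screwNear=(620,220),screw3=(697,210)).items(): print("side",n,onz(D,sd(*p),.024))
print("tri screwB/far?",tri((S,sc(27,337)),(D,sd(543,74))),tri((S,sc(88,397)),(D,sd(543,74))))
print("tri R",tri((S,sc(451,91)),(D,sd(620,220))),tri((S,sc(451,91)),(D,sd(697,210))))
print("button sc",onz(S,sc(103,293),.047))
# strip: side top corners: left far, right far, right near, left near bottom
for n,p in dict(LF=(529,450),RF=(763,406),RN=(771,424),LN=(537,472)).items(): print("strip",n,onz(D,s2(*p),.012),p)
for n,p in dict(LFs=(150,482),LNs=(132,502)).items(): print("strip scene",n,onz(S,s3(*p),.012))
E
```

```text
screwL [0.5333 0.303  0.024 ]
screwB [0.4856 0.3037 0.024 ]
screwR [0.4795 0.0498 0.024 ]
beamend [0.5084 0.3144 0.024 ]
side screwFar [0.4829 0.3053 0.024 ]
side screwNear [0.4765 0.0495 0.024 ]
side screw3 [0.5266 0.0477 0.024 ]
tri screwB/far? (array([0.502 , 0.3069, 0.0345]), [0.02178473000883846, 0.021784730008838602]) (array([0.4837, 0.304 , 0.0251]), [0.0011491020439063527, 0.0011491020439061742])
tri R (array([0.4779, 0.0502, 0.0242]), [0.0013268589540076227, 0.0013268589540076413]) (array([0.5061, 0.0409, 0.0179]), [0.020913956279420803, 0.020913956279420748])
button sc [0.5113 0.2671 0.047 ]
strip LF [ 0.4258 -0.3695  0.012 ] (529, 450)
strip RF [ 0.598  -0.3757  0.012 ] (763, 406)
strip RN [ 0.594  -0.3963  0.012 ] (771, 424)
strip LN [ 0.4239 -0.3933  0.012 ] (537, 472)
strip scene LFs [ 0.595  -0.3915  0.012 ]
strip scene LNs [ 0.5913 -0.3646  0.012 ]
```

Careful with the scale: shifts go in shares of 0.4 m and turns go in shares of 4 rad. That gives: 0.393 m is 0.9825, -0.071 m is -0.1775, 0.29 rad is 0.0725.

Emit:
drive_effector(motion="0.9825 -0.1775 0 0.0725 0.085 | 0.9825 -0.1775 0 0.0725 0.085 | 0.9825 -0.1775 0 0.0725 0.085 | 0.9825 -0.1775 0 0.0725 0.085 | 0.9825 -0.1775 0 0.0725 0.085 | 0.9825 -0.1775 0 0.0725 0.085 | 0.9825 -0.1775 0 0.0725 0.085 | 0.9825 -0.1775 0 0.0725 0.085 | 0.9825 -0.1775 0 0.0725 0.085 | 0.9825 -0.1775 0 0.0725 0.085")

```text
t: 0.98
tool_pos: [0.5128, -0.3827, 0.253]
ee_rot: [-3.141, 0.0, -0.026]
contact_force: [-0.6, 0.2, 0.1]
gripper_width: 0.0851
gripper_force: 0.0
```

Emit:
drive_effector(motion="0 0 0 0 0.085 | 0 0 0 0 0.085 | 0 0 0 0 0.085")

```text
t: 1.23
tool_pos: [0.5101, -0.3846, 0.2529]
ee_rot: [-3.141, 0.001, -0.027]
contact_force: [0.1, -0.4, 0.2]
gripper_width: 0.0848
gripper_force: 0.0
```

```bash
python3 - <<'E'
from h import *
s=state(); print(s["tool_pos"],s["ee_rot"],s["contact_force"])
c=snap("wrist","w1"); print(c["position"],c["attitude"])
snap("scene","s1"); snap("side","d1")
a=cv2.resize(cv2.imread("pics/w1.png"),(800,600),interpolation=cv2.INTER_CUBIC); cv2.imwrite("pics/w1b.png",a)
print(proj(load("w1"),[.51,-.384,.012]))
E
```

```text
[ 0.51009522 -0.3846383   0.25289729] [-3.14118687e+00  7.31035008e-04 -2.68605329e-02] [ 0.051165   -0.4332756   0.20580571]
[ 0.58986813 -0.38598722  0.37319981] [-3.18346299e-01 -8.63318785e-05 -1.59769724e+00]
[253.37324525 157.32494552]
```

View pics/w1b.png

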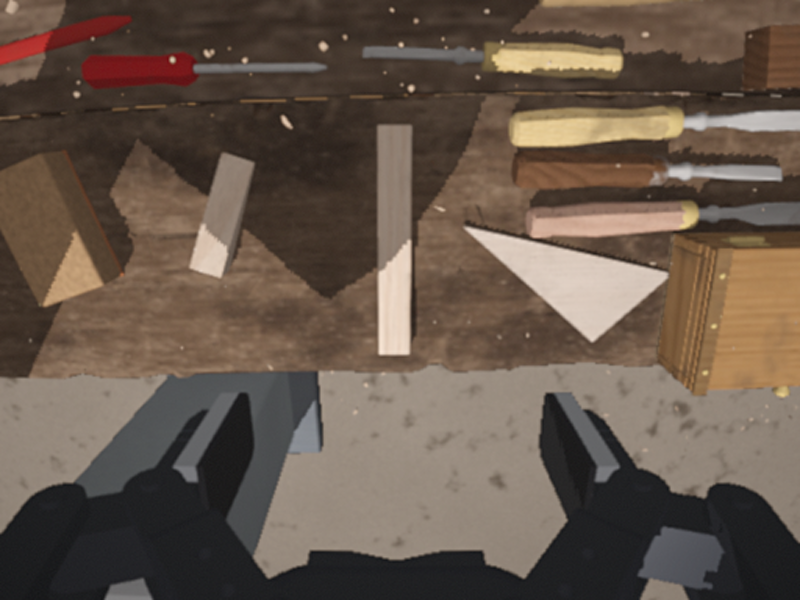

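The wrist view shows the strip's top face with corners at (377,125), (412,125), (378,354) and (411,354). The wedge is at (222,215) and the sander at (70,230), both well clear of the fingers.

```bash
python3 - <<'E'
from h import *
np.set_printoptions(precision=4,suppress=True)
w=load("w1");D=load("side0")
f=lambda x,y:(x*.64-.5+.32,y*.64-.5+.32)
P=[onz(w,f(*p),.012) for p in [(377,125),(412,125),(411,354),(378,354)]]
print(np.array(P),np.mean(P,0))
s2=lambda x,y:(240+(x-500)/3.333-.5,230+(y-300)/3.333-.5)
for a,b in [((377,125),(763,406)),((412,125),(771,424)),((378,354),(529,450)),((411,354),(537,472))]: print(tri((w,f(*a)),(D,s2(*b))))
v=np.mean([P[0]-P[3],P[1]-P[2]],0); print("yaw",np.arctan2(v[1],v[0]))
E
```

```text
[[ 0.5943 -0.3733  0.012 ]
 [ 0.5936 -0.397   0.012 ]
 [ 0.4244 -0.3932  0.012 ]
 [ 0.4251 -0.3676  0.012 ]] [ 0.5093 -0.3828  0.012 ]
(array([ 0.5962, -0.3744,  0.0119]), [0.0022433414905726912, 0.0022433414905727667])
(array([ 0.5936, -0.397 ,  0.0126]), [3.865370243221881e-05, 3.865370243223447e-05])
(array([ 0.4256, -0.368 ,  0.0114]), [0.0008049620829083616, 0.0008049620829085634])
(array([ 0.4241, -0.3931,  0.0117]), [0.00017957289868925116, 0.0001795728986892694])
yaw -0.02777144016856251
```

In the tool's units: 0.227 m is 0.5675, -0.0015 m is -0.0038.

Emit:
drive_effector(motion="0 -0.0038 0.1 0 0.085 | 0 -0.0038 0.2 0 0.085 | 0 -0.0038 0.3 0 0.085 | 0 -0.0038 0.4 0 0.085 | 0 -0.0038 0.4875 0 0.085 | 0 -0.0038 0.5375 0 0.085 | 0 -0.0038 0.5675 0 0.085 | 0 -0.0038 0.5675 0 0.085 | 0 -0.0038 0.5675 0 0.085")

```text
t: 2.13
tool_pos: [0.5103, -0.3837, 0.0272]
ee_rot: [3.141, -0.0, -0.028]
contact_force: [-0.8, 0.3, 0.2]
gripper_width: 0.0851
gripper_force: 0.0
```

Emit:
drive_effector(motion="0 0 0 0 0.01 | 0 0 0 0 0.01 | 0 0 0 0 0.01 | 0 0 0 0 0.01 | 0 0 0 0 0.01 | 0 0 0 0 0.01 | 0 0 0 0 0.01 | 0 0 0 0 0.01 | 0 0 0 0 0.01 | 0 0 0 0 0.01")

```text
t: 2.97
tool_pos: [0.5107, -0.3833, 0.0271]
ee_rot: [3.141, -0.001, -0.027]
contact_force: [-1.4, 0.7, 7.6]
gripper_width: 0.0217
gripper_force: 59.5
```

In the tool's units: -0.17 m is -0.425, -0.16 m is -0.4.

Emit:
drive_effector(motion="0 0 -0.025 0 0.01 | 0 0 -0.075 0 0.01 | 0 0 -0.1625 0 0.01 | 0 0 -0.25 0 0.01 | 0 0 -0.3375 0 0.01 | 0 0 -0.4 0 0.01 | 0 0 -0.425 0 0.01 | 0 0 -0.425 0 0.01")

```text
t: 3.63
tool_pos: [0.511, -0.3836, 0.1996]
ee_rot: [3.139, -0.003, -0.027]
contact_force: [0.1, -0.3, -0.6]
gripper_width: 0.0217
gripper_force: 58.9
```

```bash
python3 - <<'E'
from h import *
snap("wrist","w2"); snap("side","d2")
W=np.zeros((480,800,3),np.uint8)
W[:300,:400]=cv2.resize(cv2.imread("pics/w2.png"),(400,300),interpolation=cv2.INTER_AREA)
d=load("d2"); u=proj(d,[.51,-.38,.18]).astype(int); print(u)
x0,y0=max(0,u[0]-65),max(0,u[1]-60)
p=panel("d2",x0,y0,130,120,3); h=min(480,p.shape[0]);w=min(400,p.shape[1]); W[:h,400:400+w]=p[:h,:w]
cv2.imwrite("pics/c2.png",W)
E
```

```text
[287 205]
```

View pics/c2.png

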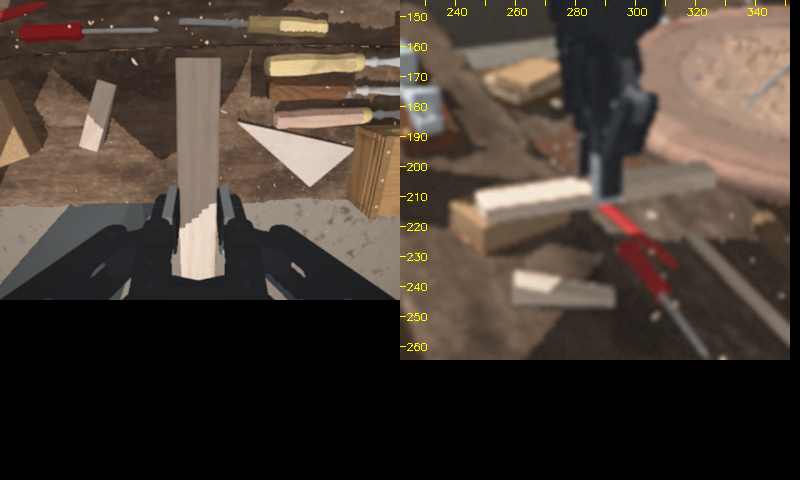

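The strip is held level and square: it fills x 176–219 in the wrist panel, and in the side panel it is gripped near its middle at about (287,205). I'll carry it over to the caliper and look again there.

In the tool's units: -0.39 m is -0.975, -0.15 m is -0.375.

Emit:
drive_effector(motion="-0.005 -0.075 -0.0125 0 0.01 | -0.01 -0.175 -0.025 0 0.01 | -0.015 -0.275 -0.0375 0 0.01 | -0.02 -0.375 -0.05 0 0.01 | -0.025 -0.475 -0.0625 0 0.01 | -0.03 -0.575 -0.075 0 0.01 | -0.0325 -0.675 -0.075 0 0.01 | -0.035 -0.775 -0.075 0 0.01 | -0.0375 -0.875 -0.075 0 0.01 | -0.04 -0.975 -0.075 0 0.01")

```text
t: 4.57
tool_pos: [0.504, 0.0091, 0.2245]
ee_rot: [-3.141, 0.003, -0.027]
contact_force: [0.9, -1.0, 0.4]
gripper_width: 0.0218
gripper_force: 59.0
```

Emit:
drive_effector(motion="0 -0.1 0 0 0.01 | -0.005 -0.1875 0 0 0.01 | -0.005 -0.2375 0 0 0.01 | -0.005 -0.2625 0 0 0.01 | -0.005 -0.2625 0 0 0.01 | -0.005 -0.2625 0 0 0.01")

```text
t: 5.07
tool_pos: [0.5057, 0.1119, 0.2252]
ee_rot: [3.141, 0.002, -0.026]
contact_force: [-0.7, 0.4, -0.3]
gripper_width: 0.0216
gripper_force: 59.0
```

```bash
python3 - <<'E'
from h import *
snap("wrist","w3"); snap("scene","s3"); snap("side","d3")
w=load("w3"); print(w["position"])
W=np.zeros((600,800,3),np.uint8)
W[:,:]=cv2.resize(cv2.imread("pics/w3.png"),(800,600),interpolation=cv2.INTER_CUBIC)
W[390:,590:]=panel("d3",200,145,42,42,5)[:210,:210]
cv2.imwrite("pics/c3.png",W)
E
```

```text
[0.58557058 0.11068721 0.34535961]
```

View pics/c3.png

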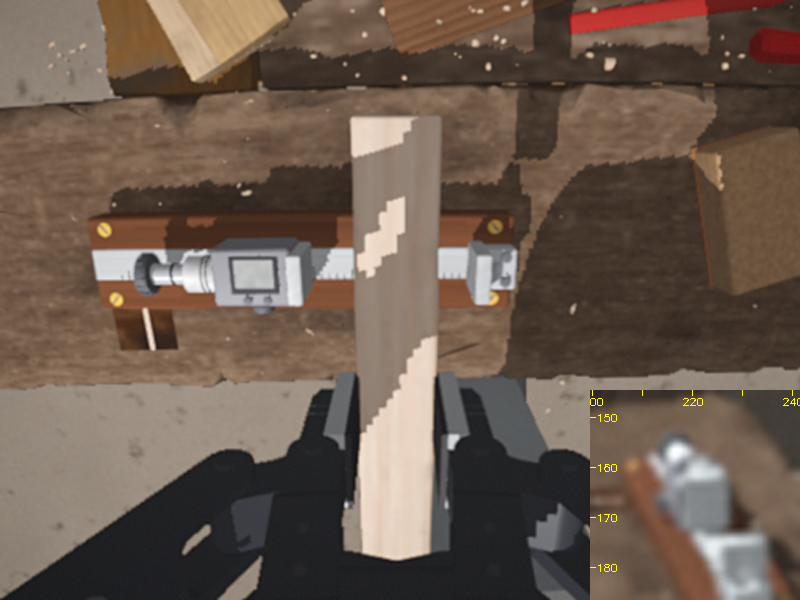

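```bash
python3 - <<'E'
from h import *
np.set_printoptions(precision=4,suppress=True)
w=load("w3");S=load("scene0");D=load("side0")
f=lambda x,y:(x*.64-.18,y*.64-.18)
sc=lambda x,y:(130+x/4-.5,210+y/4-.5); sd=lambda x,y:(200+(x-500)/5-.5,145+y/5-.5)
A=[tri((w,f(104,229)),(S,sc(27,337)))[0],tri((w,f(116,299)),(S,sc(88,397)),(D,sd(543,74)))[0],tri((w,f(495,226)),(D,sd(697,210)))[0],tri((w,f(493,297)),(S,sc(451,91)),(D,sd(620,220)))[0]]
A=np.array(A);print(A)
v=(A[0]+A[1]-A[2]-A[3])/2; yaw=-np.arctan2(v[0],v[1]); print("len",np.linalg.norm(v),"yaw",yaw)
R=np.array([[np.cos(yaw),-np.sin(yaw)],[np.sin(yaw),np.cos(yaw)]])
o=A.mean(0)[:2]-R@[0,-.005]; print("origin",o,"fixed",o+R@[0,-.115])
print("fixed foot",onz(w,f(468,274),.024),"mov foot",onz(w,f(312,274),.024))
print("button",onz(w,f(136,274),.047),"scene",onz(S,sc(103,293),.047))
E
```

```text
[[0.5322 0.3029 0.0251]
 [0.4837 0.3039 0.025 ]
 [0.5262 0.0485 0.0238]
 [0.4779 0.0495 0.0243]]
len 0.25444468948525595 yaw -0.023086073597809828
origin [0.5051 0.1812] fixed [0.5025 0.0662]
fixed foot [0.4942 0.0656 0.024 ] mov foot [0.497  0.1679 0.024 ]
button [0.5066 0.2741 0.047 ] scene [0.5113 0.2671 0.047 ]
```

In the tool's units: 0.173 m is 0.4325, -0.002 m is -0.005.

Emit:
drive_effector(motion="0 -0.005 0.0875 0 0.01 | 0 -0.005 0.1875 0 0.01 | 0 -0.005 0.275 0 0.01 | 0 -0.005 0.3375 0 0.01 | 0 -0.005 0.375 0 0.01 | 0 -0.005 0.405 0 0.01 | 0 -0.005 0.4225 0 0.01 | 0 -0.005 0.43 0 0.01 | 0 -0.005 0.4325 0 0.01 | 0 -0.005 0.4325 0 0.01")

```text
t: 6.05
tool_pos: [0.5063, 0.1139, 0.0538]
ee_rot: [-3.141, -0.001, -0.028]
contact_force: [-0.7, 0.6, 0.3]
gripper_width: 0.0222
gripper_force: 59.0
```

In the tool's units: 0.0015 m is 0.0038, 0.001 m is 0.0025.

Emit:
drive_effector(motion="0 0 0.0025 0 0.01 | 0 0 0.0038 0 0.01 | 0 0 0.0038 0 0.01 | 0 0 0.0038 0 0.01")

```text
t: 6.38
tool_pos: [0.5061, 0.1143, 0.0521]
ee_rot: [-3.141, -0.0, -0.027]
contact_force: [0.4, 0.0, -0.3]
gripper_width: 0.0219
gripper_force: 59.0
```

In the tool's units: 0.001 m is 0.0025, 0.0005 m is 0.0013.

Emit:
drive_effector(motion="0 0 0.0013 0 0.01 | 0 0 0.0025 0 0.01 | 0 0 0.0025 0 0.01")

```text
t: 6.63
tool_pos: [0.5061, 0.1143, 0.0512]
ee_rot: [-3.141, -0.0, -0.027]
contact_force: [-2.0, 0.0, 5.0]
gripper_width: 0.0218
gripper_force: 59.6
```

Emit:
drive_effector(motion="0 0 0 0 0.028 | 0 0 0 0 0.033 | 0 0 0 0 0.038 | 0 0 0 0 0.042 | 0 0 0 0 0.042 | 0 0 0 0 0.042 | 0 0 0 0 0.042")

```text
t: 7.22
tool_pos: [0.506, 0.1142, 0.0508]
ee_rot: [-3.142, 0.0, -0.027]
contact_force: [0.2, -0.4, -0.6]
gripper_width: 0.0419
gripper_force: 0.0
```

In the tool's units: -0.17 m is -0.425, -0.16 m is -0.4.

Emit:
drive_effector(motion="0 0 -0.025 0 0.042 | 0 0 -0.075 0 0.042 | 0 0 -0.1625 0 0.042 | 0 0 -0.25 0 0.042 | 0 0 -0.3375 0 0.042 | 0 0 -0.4 0 0.042 | 0 0 -0.425 0 0.042 | 0 0 -0.425 0 0.042")

```text
t: 7.88
tool_pos: [0.5067, 0.1143, 0.224]
ee_rot: [-3.141, -0.004, -0.027]
contact_force: [-0.1, -0.2, 0.0]
gripper_width: 0.0416
gripper_force: 0.0
```

Emit:
drive_effector(motion="0 -0.1 0 0 0 | 0 -0.2 0 0 0 | 0 -0.3 0 0 0 | 0 -0.4 0 0 0 | 0 -0.475 0 0 0 | 0 -0.515 0 0 0 | 0 -0.515 0 0 0 | 0 -0.515 0 0 0")

```text
t: 8.55
tool_pos: [0.5112, 0.3202, 0.2196]
ee_rot: [3.141, 0.002, -0.026]
contact_force: [-0.5, 0.3, 0.2]
gripper_width: -0.0
gripper_force: 0.0
```

```bash
python3 - <<'E'
from h import *
snap("wrist","w4"); snap("scene","s4"); snap("side","d4")
W=np.zeros((600,800,3),np.uint8)
W[:,:]=cv2.resize(cv2.imread("pics/w4.png"),(800,600),interpolation=cv2.INTER_CUBIC)
W[390:,500:]=panel("d4",195,145,60,42,5)[:210,:300]
W[:240,:320]=cv2.resize(cv2.imread("pics/s4.png")[200:320,110:270],(320,240))
cv2.imwrite("pics/c4.png",W)
E
```

```text
(no output)
```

View pics/c4.png

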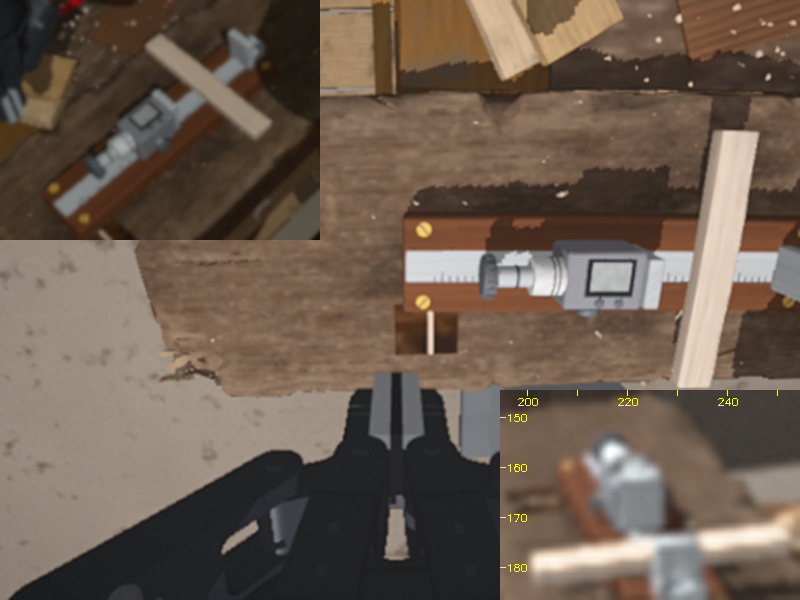

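Strip lies across the rest between the open jaws, about (715,260) in the wrist picture. The button face is at about (480,276). I'll check the strip's angle and place, then lower the closed fingers behind the button.

In the tool's units: 0.166 m is 0.415, -0.004 m is -0.01.

```bash
python3 - <<'E'
from h import *
np.set_printoptions(precision=4,suppress=True)
w=load("w4"); f=lambda x,y:(x*.64-.18,y*.64-.18)
a=onz(w,f(715,130),.036);b=onz(w,f(758,132),.036);c=onz(w,f(711,387),.036);d=onz(w,f(681,387),.036)
print(a,b,c,d,np.arctan2((b-c)[1],(b-c)[0]),"button",onz(w,f(480,276),.047))
E
```

```text
[0.5898 0.1302 0.036 ] [0.5891 0.1023 0.036 ] [0.4194 0.1044 0.036 ] [0.4205 0.1266 0.036 ] -0.0122836075545764 button [0.5065 0.2706 0.047 ]
```

Emit:
drive_effector(motion="-0.01 0 0.1 0 0 | -0.01 0 0.2 0 0 | -0.01 0 0.2875 0 0 | -0.01 0 0.35 0 0 | -0.01 0 0.3875 0 0 | -0.01 0 0.4075 0 0 | -0.01 0 0.415 0 0 | -0.01 0 0.415 0 0")

```text
t: 9.37
tool_pos: [0.5079, 0.3198, 0.0551]
ee_rot: [-3.141, -0.0, -0.028]
contact_force: [-0.3, 0.0, -0.3]
gripper_width: -0.0002
gripper_force: 0.0
```

Emit:
drive_effector(motion="0 0.025 0 0 0 | 0 0.0375 0 0 0 | 0 0.0375 0 0 0 | 0 0.0375 0 0 0")

```text
t: 9.7
tool_pos: [0.5076, 0.3049, 0.0557]
ee_rot: [-3.141, -0.001, -0.028]
contact_force: [-0.6, 0.3, 0.0]
gripper_width: -0.0
gripper_force: 0.0
```

In the tool's units: 0.018 m is 0.045, 0.016 m is 0.04.

Emit:
drive_effector(motion="0 0.015 0.005 0 0 | 0 0.03 0.0075 0 0 | 0 0.035 0.0075 0 0 | 0 0.04 0.0075 0 0 | 0 0.045 0.0075 0 0 | 0 0.045 0.0075 0 0")

```text
t: 10.2
tool_pos: [0.5067, 0.287, 0.0519]
ee_rot: [-3.142, 0.0, -0.027]
contact_force: [-0.4, 0.2, -0.8]
gripper_width: 0.0
gripper_force: 0.0
```

Emit:
drive_effector(motion="0 0.005 0 0 0 | 0 0.01 0 0 0 | 0 0.015 0 0 0 | 0 0.02 0 0 0 | 0 0.025 0 0 0 | 0 0.025 0 0 0")

```text
t: 10.7
tool_pos: [0.5064, 0.2769, 0.0518]
ee_rot: [3.142, 0.0, -0.027]
contact_force: [0.3, 0.3, -0.0]
gripper_width: -0.0001
gripper_force: 0.0
```

In the tool's units: 0.035 m is 0.0875, 0.034 m is 0.085.

Emit:
drive_effector(motion="0 0.0075 0 0 0 | 0 0.0175 0 0 0 | 0 0.03 0 0 0 | 0 0.0425 0 0 0 | 0 0.055 0 0 0 | 0 0.0675 0 0 0 | 0 0.0775 0 0 0 | 0 0.085 0 0 0 | 0 0.0875 0 0 0 | 0 0.0875 0 0 0")

```text
t: 11.53
tool_pos: [0.5054, 0.242, 0.0518]
ee_rot: [-3.142, 0.0, -0.028]
contact_force: [-0.2, 0.2, 0.0]
gripper_width: 0.0002
gripper_force: 0.0
```

Emit:
drive_effector(motion="0 0.005 0 0 0 | 0 0.0125 0 0 0 | 0 0.02 0 0 0 | 0 0.0275 0 0 0 | 0 0.035 0 0 0 | 0 0.0425 0 0 0 | 0 0.05 0 0 0 | 0 0.055 0 0 0 | 0 0.0575 0 0 0 | 0 0.0575 0 0 0")

```text
t: 12.37
tool_pos: [0.5048, 0.219, 0.0518]
ee_rot: [3.142, 0.0, -0.027]
contact_force: [-0.3, 0.6, 0.7]
gripper_width: 0.0
gripper_force: 0.0
```

```bash
python3 - <<'E'
from h import *
snap("wrist","w5"); snap("scene","s5"); snap("side","d5")
W=np.zeros((600,800,3),np.uint8)
W[:384,:512]=cv2.imread("pics/w5.png")
W[:300,512:]=panel("d5",200,145,58,60,5)[:300,:288]
W[384:,:512]=cv2.resize(cv2.imread("pics/s5.png")[200:308,20:276],(512,216))
cv2.imwrite("pics/c5.png",W)
E
```

```text
(no output)
```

View pics/c5.png

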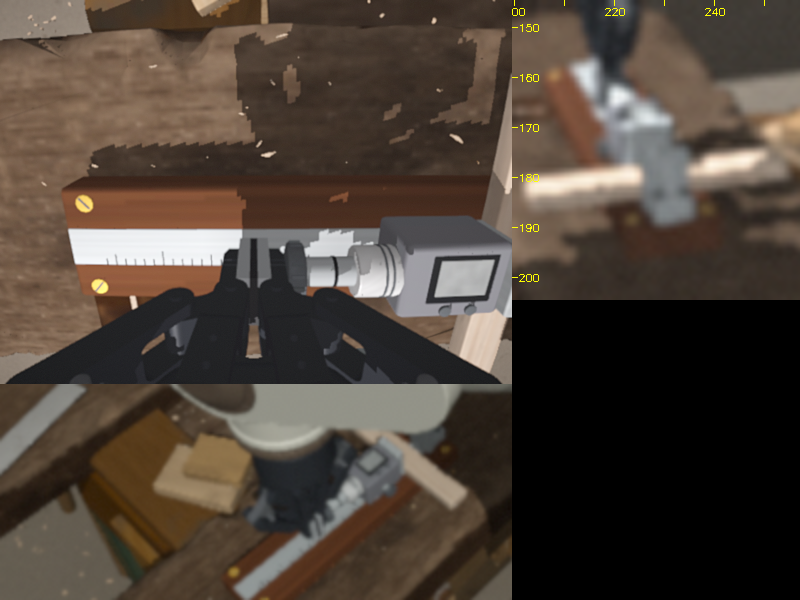

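In the tool's units: 0.01 m is 0.025, 0.008 m is 0.02.

```bash
python3 - <<'E'
from h import *
np.set_printoptions(precision=4,suppress=True)
w=load("w5")
for p in [(287,265),(283,265),(334,270),(355,270)]: print(p,onz(w,p,.047))
E
```

```text
(287, 265) [0.5083 0.2049 0.047 ]
(283, 265) [0.5084 0.2066 0.047 ]
(334, 270) [0.505  0.1839 0.047 ]
(355, 270) [0.5047 0.1744 0.047 ]
```

Emit:
drive_effector(motion="0 0.005 0 0 0 | 0 0.01 0 0 0 | 0 0.015 0 0 0 | 0 0.02 0 0 0 | 0 0.025 0 0 0 | 0 0.025 0 0 0 | 0 0.025 0 0 0")

```text
t: 13.1
tool_pos: [0.5046, 0.2091, 0.0518]
ee_rot: [3.142, 0.0, -0.027]
contact_force: [-0.6, -0.6, -0.1]
gripper_width: -0.0002
gripper_force: 0.0
```

```bash
python3 -c "
from plant import *
print(state()['contact_force'])"
```

```text
[-0.62183039 -0.59391125 -0.12118072]
```

In the tool's units: 0.003 m is 0.0075, 0.002 m is 0.005.

Emit:
drive_effector(motion="0 0.0025 0 0 0 | 0 0.005 0 0 0 | 0 0.0075 0 0 0 | 0 0.0075 0 0 0 | 0 0.0075 0 0 0", only="pos|force")

```text
tool_pos: [0.5045, 0.2064, 0.0519]
contact_force: [0.2, 1.9, 0.6]
gripper_force: 1.1
```

Emit:
drive_effector(motion="0 0.0025 0 0 0 | 0 0.005 0 0 0 | 0 0.0075 0 0 0 | 0 0.0075 0 0 0 | 0 0.0075 0 0 0", only="pos|force")

```text
tool_pos: [0.5044, 0.2034, 0.0519]
contact_force: [0.0, 3.6, 0.6]
gripper_force: 2.0
```

Emit:
drive_effector(motion="0 0.0025 0 0 0 | 0 0.005 0 0 0 | 0 0.005 0 0 0 | 0 0.005 0 0 0", only="pos|force")

```text
tool_pos: [0.5044, 0.2013, 0.0519]
contact_force: [0.9, 5.2, 0.7]
gripper_force: 2.6
```

In the tool's units: 0.0027 m is 0.0068, 0.002 m is 0.005.

Emit:
drive_effector(motion="0 0.0025 0 0 0 | 0 0.005 0 0 0 | 0 0.0068 0 0 0 | 0 0.0068 0 0 0 | 0 0.0068 0 0 0 | 0 0.0068 0 0 0")

```text
t: 14.77
tool_pos: [0.5043, 0.1988, 0.0519]
ee_rot: [-3.141, -0.0, -0.027]
contact_force: [0.4, 7.2, 1.4]
gripper_width: -0.0002
gripper_force: 3.3
```

```bash
python3 - <<'E'
from h import *
fs=[]
for i in range(4): c=snap("wrist","w6"); fs.append(state()["contact_force"])
snap("side","d6"); snap("scene","s6"); print(np.mean(fs,0),state()["tool_pos"])
W=np.zeros((600,800,3),np.uint8)
W[:600,:512]=panel("w6",256,200,128,150,4)
W[:300,512:]=panel("d6",200,145,58,60,5)[:300,:288]
W[300:,512:]=cv2.resize(cv2.imread("pics/s6.png")[200:300,180:276],(288,300))
cv2.imwrite("pics/c6.png",W)
E
```

```text
[0.55882436 7.10468233 0.97450936] [0.50432844 0.19883393 0.05191529]
```

View pics/c6.png

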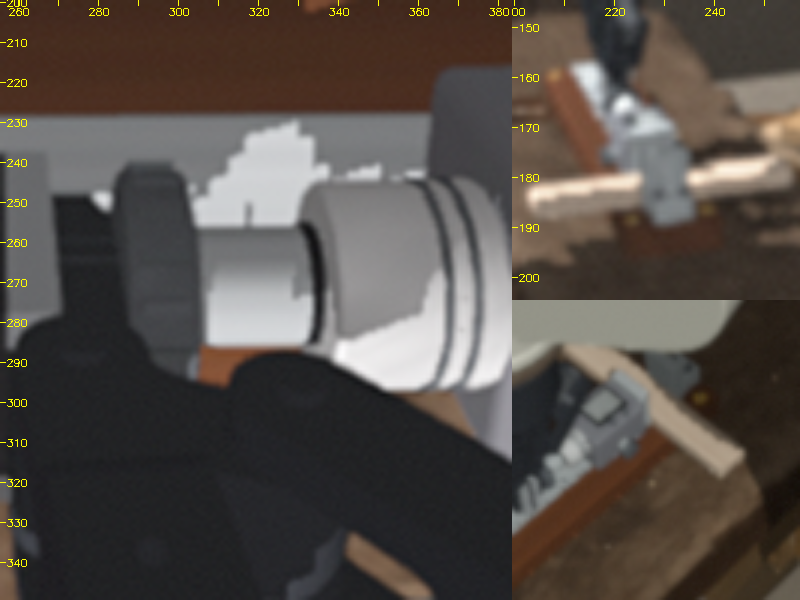

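The black ring at x≈334 meets the barrel end, the force reads 7.1 N, and the strip sits square between the shut jaws. Handing in.

```bash
python3 -c "
from plant import *
print(finish_job())"
```

```text
the job is handed in; nothing more can be done
None
```

The job is handed in: the strip lies flat and square between the shut jaws, and the arm is holding the button at its ring line with about 7 N; the hand-in returned no verdict.

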